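Close up the CD rack

TASK

Tidy the CD rack on the desk: push the one case that sticks out back in against the rear bars, level with its neighbours, and push the rack's sliding end along its rail, up to the leaning cases, until its spring pin clicks into the last notch that the six cases leave room for, so that all of them stand upright; if you push it past that notch, push it back into it. Only push: do not lift any case or pull up the pin's knob, leave everything else on the desk where it is, and finish clear of everything.

Things in the scene. Friction and masses are not known exactly. Their poses are not given: they have to be found in the camera images.
- rack: CD rack, fixed to the desk: grey sheet-metal floor 166 x 250 mm (x by y), top 18 mm above the desk; fixed upright end plate at its +y (left) end, two round bars along the back, notched steel rail along the front. Origin: centre of the footprint on the desk; x = depth, away from the robot; y = along the rail, from the sliding end to the fixed end. Turned up to 0.2 rad
- fixed_end (a point): middle of the inner face of the rack's fixed end plate (rack y = +115 mm), 70 mm above the desk; the plate is 125 mm high. The cases lean on it
- rear_bar (a point): middle of the front side of the upper of two round bars (8 mm thick, 45 and 95 mm above the desk) along the back of the rack, at rack x = +80 mm: the stop for the cases' back edges. Cases pushed home have their spines at rack x = -62 mm
- last_notch (a point): the V notch (11 mm wide, 4.5 mm deep) in the steel rail that the spring pin must click into, centre, at the rail's top, 14 mm above the desk, rack x = -81 mm. The rail is 10 mm wide and has five notches 33 mm (three cases) apart; three lie to the right of this one, one to the left
- slide (a joint): travel of the sliding end, m, 0 (far right) to 0.147, growing towards the fixed end (+y of the rack). Clear width between the ends = 0.184 minus this. Notches at 0.010, 0.043, 0.076, 0.109, 0.142; starts at 0 to 0.08. Six upright cases need 67 mm, so 0.109 (75 mm wide) is the last notch they leave room for; 8 mm beyond it the plate jams against the cases
- index_pin (a joint): height of the ball-ended spring pin at the front of the sliding end, m: about -0.0007 riding on the rail's top, -0.004 in a notch, positive = pulled up. The slide takes 1 to 2 N on the plain rail, 2 to 4 N more where it stands the cases up; within 4 mm of a notch's centre the pin draws it in by itself (the push force dips), and it takes 7 to 11 N to push it out again, either way
- push_lip (a point): where to push the sliding end: middle of the outer side of its push lip, 65 mm above the desk. The sliding end is a grey U of sheet metal: an end plate (to 120 mm above the desk) beside the cases, a foot, and 47 mm outwards from the plate this lower, flat, upright lip, 100 mm wide in x, 20 to 85 mm above the desk. The pin's barrel and black knob (top at 65 mm) stand at rack x = -81 mm
- case_a: CD case, 142 x 125 x 11 mm, about 80 g, loose on the rack's floor, spine to the robot; six in any order, leaning 11 to 14 degrees to the fixed end; one sticks out 20 to 35 mm. Origin: middle of the large face nearest the fixed end (81 mm above the desk if upright, 71 mm behind the spine); it is 11 mm thick from there to -y of the rack. x = depth, y = up the case. Home: origin at rack x = +9 mm
- case_b: CD case, 142 x 125 x 11 mm, about 80 g, loose on the rack's floor, spine to the robot; six in any order, leaning 11 to 14 degrees to the fixed end; one sticks out 20 to 35 mm. Origin: middle of the large face nearest the fixed end (81 mm above the desk if upright, 71 mm behind the spine); it is 11 mm thick from there to -y of the rack. x = depth, y = up the case. Home: origin at rack x = +9 mm
- case_c: CD case, 142 x 125 x 11 mm, about 80 g, loose on the rack's floor, spine to the robot; six in any order, leaning 11 to 14 degrees to the fixed end; one sticks out 20 to 35 mm. Origin: middle of the large face nearest the fixed end (81 mm above the desk if upright, 71 mm behind the spine); it is 11 mm thick from there to -y of the rack. x = depth, y = up the case. Home: origin at rack x = +9 mm
- case_d: CD case, 142 x 125 x 11 mm, about 80 g, loose on the rack's floor, spine to the robot; six in any order, leaning 11 to 14 degrees to the fixed end; one sticks out 20 to 35 mm. Origin: middle of the large face nearest the fixed end (81 mm above the desk if upright, 71 mm behind the spine); it is 11 mm thick from there to -y of the rack. x = depth, y = up the case. Home: origin at rack x = +9 mm
- case_e: CD case, 142 x 125 x 11 mm, about 80 g, loose on the rack's floor, spine to the robot; six in any order, leaning 11 to 14 degrees to the fixed end; one sticks out 20 to 35 mm. Origin: middle of the large face nearest the fixed end (81 mm above the desk if upright, 71 mm behind the spine); it is 11 mm thick from there to -y of the rack. x = depth, y = up the case. Home: origin at rack x = +9 mm
- case_f: CD case, 142 x 125 x 11 mm, about 80 g, loose on the rack's floor, spine to the robot; six in any order, leaning 11 to 14 degrees to the fixed end; one sticks out 20 to 35 mm. Origin: middle of the large face nearest the fixed end (81 mm above the desk if upright, 71 mm behind the spine); it is 11 mm thick from there to -y of the rack. x = depth, y = up the case. Home: origin at rack x = +9 mm
- mug: white mug with dots, 82 mm wide, 91 mm high, right of the rack; origin under it on the desk. Leave alone
- tape: roll of masking tape, 100 mm across, 25 mm high, lying left behind the rack; origin in its middle on the desk. Leave alone
- memory_stick: memory stick 50 x 18 x 8 mm on the desk in front of the rack; origin at its middle on the desk. Leave alone
- marker: marker pen 135 mm long, 17 mm thick, lying near the desk's front edge at the right; origin at its middle on the desk. Leave alone

How it is judged (in metres and radians):
At the end, for the whole second after the job is handed in: The sliding end sits in the notch at 0.109 (within 3 mm) with its spring pin down in it (at least 2.5 mm down); all six cases are home at the back (within 6 mm of the rear bars), upright within 0.12 rad (about 7 degrees) and at rest (value of joint slide between 0.106 and 0.112 m and value of joint index_pin below -0.0025 m and x of each of case_a, case_b, case_c, case_d, case_e, case_f in the frame of rack above 0.003 m and angle between each of case_a, case_b, case_c, case_d, case_e, case_f's own y axis and vertical below 0.12 rad and linear speed of each of case_a, case_b, case_c, case_d, case_e, case_f below 0.02 m/s); the robot touches nothing.
It fails at once if a CD case is lifted off the rack's floor by more than 20 mm (height (world z) of any of case_a, case_b, case_c, case_d, case_e, case_f above 0.103 m).
It fails at once if the round knob of the spring pin is pulled up (value of joint index_pin above 0.002 m).
It fails at once if the mug, the tape, the memory stick or the marker pen is shifted by more than 20 mm (distance of any of mug, tape, memory_stick, marker from where it was at the start of the episode above 0.02 m).
It also fails if it takes over 51 s, if anything falls off the work surface, if the arm or the gripper's body presses on something with over 40 N, if the wrist force passes 120 N, or if a joint passes its speed limit or range.

ROBOT

A 6-joint arm with a two-finger parallel gripper is mounted at the origin on a cart in front of the work surface, level with it; the furniture and walls round the work are solid. World frame = base frame: x ahead of the robot, y to its left, z up, the work surface at z = 0. Lengths are in m, angles in degrees, forces in N, time in s.
With the tool pointing down it reaches from about 0.3 to 0.75 m from the base axis. Payload 8.5 kg.
Tool frame: the origin (TCP) lies between the finger pads; the fingertips stand 17 mm ahead of it and the grasp point (between the pads) lies 2 mm behind it (env.tip_reach is the distance from the TCP to the fingertips, in m); z points along the fingers, y is the line along which they close (so a half turn about z gives the same grasp; the last joint's range is limited). The gripper opens to 85 mm and grips with 20 to 120 N. Pads are 22 mm wide; open, the fingers measure 114 mm over their backs; the gripper's body (76 mm by 85 mm) begins 54 mm behind the grasp point. The pads swing forward as they close: fully open they stand 13 mm farther back than shut.
Start: joints at [-84.815, 21.807, 74.336, -0, 83.858, -12.336], TCP at [0.166, -0.524, 0.22] pointing down, gripper open.
Joint ranges: [-178.18, 178.18], [-50.72, 133.34], [12.68, 142.11], [-81.47, 261.47], [9.98, 163.14], [-165.26, 165.26]. Speed limits (degrees/s): [136.94, 136.94, 180, 180, 180, 180].

INTERFACE

Orientations are given as a 3x3 rotation matrix whose columns are the frame's x, y, z axes.
In Python, from rig import env, viewer gives the robot as it stands.
- The arm moves only by the tool move_arm, never from a script. Its argument "motion" is a list of rows, each a list of 2 entries, a list of its own where there are three numbers: the shift along the tool's x, y, z normalised to -1 to 1, where 1 is 50 mm, then the turn, a rotation vector about the tool's x, y, z normalised to -1 to 1, where 1 is 8 degrees. A call has 1 to 20 rows; each row shifts and turns the commanded pose from where the row before left it, along the tool's axes as they then stand; what a row does not reach is not made up. A row lasts 1/10 s, in which the tool goes at most 50 mm and 8.59 degrees, less where a joint would pass 70% of its speed; a pose out of reach is approached as far as the arm can. A call with a number of a shift or a turn outside -1 to 1 is refused whole. A call with a gripper value outside its range is refused whole. "claw" is the closure, from 0 (fully open) to 1 (shut), set as the call begins (left out, the last holds). The fingers move at their own pace and stop on an object; "force" is the grip in N (left out, the last holds). Time passes only in rows, so rows that do not move let the fingers close. It gives the time, the measured TCP pose, the force, the opening and the grip force at its end, in the units of the state.
- env.observe(): the state, without advancing time (a new reading comes with each control period).
- viewer.get_image(name): name is "side" or "top" or "wrist"; returns a dict with "frame" (384x512x3 uint8, red, green, blue), "depth" (384x512 float32, m along the optical axis (not along the pixel's ray), 0 where there is no reading), "fx", "fy", "cx", "cy" (pixels), "eye" and "attitude" of the camera in the world; the wrist camera has in their place "T_tool_cam" (4x4, takes a point from camera to tool coordinates, whose origin is the TCP and whose axes are the flange's). Camera axes: x right, y up, looking along -z (the intrinsics and any distortion apply to the point x, -y, -z); pixel columns grow to the right and rows downward; lengths in m; the calibration is good to about 2 mm. The wrist camera is an equidistant fisheye: a pixel r from the principal point sees the ray r / f radians off the axis. A picture is of the moment at which its call begins: read the wrist's pose just before it.
- env.close_job(): hands the job in; it is judged then, once.
The state is a dict: "time_s": time; "q": joint angles; "qvel": joint speeds; "joint_efforts": joint torques, N m; "position": TCP position; "tool_rot": TCP orientation; "ft_force": force on the tool from outside, world axes, zero at the start; "wrist_torque": the same for the moment, N m; "grip_width": finger opening in m; "gripper_force": force on a finger pad.
Only numpy, scipy, OpenCV 4.12 (cv2) and the standard library are available. Lean on these libraries where they do the work, as an engineer would, in place of code of your own. Each camera call takes 0.05 s, during which the arm holds its last target. There are 200 camera calls.

## Working session

There is one attempt and no reset: what is moved stays moved. The work goes in short steps, Python scripts to look and compute and a tool call to move; the robot and the scene stay as the last step left them, time stands still between calls to the robot, and variables do not carry over. Pictures are saved under pics/ and viewed, at most 10 in all, crops included, and the job is handed in when it is done.

Besides the shell and the picture viewer there is one more tool, called by a JSON object that holds its "name" and its "arguments". move_arm: Moves the arm, as the interface text tells. Scaled input: -1 to 1 covers 50 mm each way for a shift and 8 degrees each way for a turn. Its arguments: {"type":"object","properties":{"motion":{"type":"array","items":{"type":"array"}},"claw":{"type":"number"},"force":{"type":"number"}},"required":["motion"]}

```bash
mkdir -p pics; cat > h.py <<'E'
import numpy as np,cv2
from rig import env,viewer
def grab(n):
    d=viewer.get_image(n); np.savez(f'/tmp/{n}.npz',**d); cv2.imwrite(f'pics/{n}_{env.observe()["time_s"]:.2f}.png',d['frame'][:,:,::-1]); return d
def P(d,u,v,z=None):
    """pixel->world, by depth or on plane z"""
    R=np.array(d['attitude'],float); e=np.array(d['eye'],float)
    if R.shape!=(3,3): print(R); 
    r=R@np.array([(u-d['cx'])/d['fx'],-(v-d['cy'])/d['fy'],-1])
    if z is not None: return e+r*(z-e[2])/r[2]
    return e+r*float(d['depth'][int(round(v)),int(round(u))])
E
python3 - <<'E'
from h import *
for n in('top','side'):
    d=grab(n); print(n,d['eye'],d['attitude'],d['fx'],d['cx'])
o=env.observe();print(o['time_s'],o['position'],o['tool_rot'],o['grip_width'],env.tip_reach)
E
ls pics
```

```text
top [ 0.35967164 -0.04178072  1.00218478] [[-0.00794054  0.98357774 -0.18031023]
 [-0.9999561  -0.00870747 -0.00346226]
 [-0.00497545  0.18027483  0.9836037 ]] 365.95853061833327 252.4500393581039
side [-0.1947248   0.88588344  0.59111032] [[-0.79139195  0.2543111  -0.55589986]
 [-0.61099348 -0.29984116  0.73265424]
 [ 0.01964045  0.91946786  0.3926743 ]] 403.25090945614136 258.0158021392979
0.1 [ 0.1655497  -0.5241872   0.21927063] [[ 9.53602142e-01  3.01069659e-01 -1.21328777e-04]
 [ 3.01069542e-01 -9.53601223e-01  1.35582086e-03]
 [ 2.92497256e-04 -1.32944208e-03 -9.99999074e-01]] 0.08543205346824277 0.017
side_0.10.png
top_0.05.png
```

```bash
python3 -c "
import cv2
for n in('top_0.05','side_0.10'):
    cv2.imwrite(f'pics/{n}b.png',cv2.resize(cv2.imread(f'pics/{n}.png'),(800,600),interpolation=cv2.INTER_CUBIC))"
```

```text
(no output)
```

View pics/top_0.05b.png

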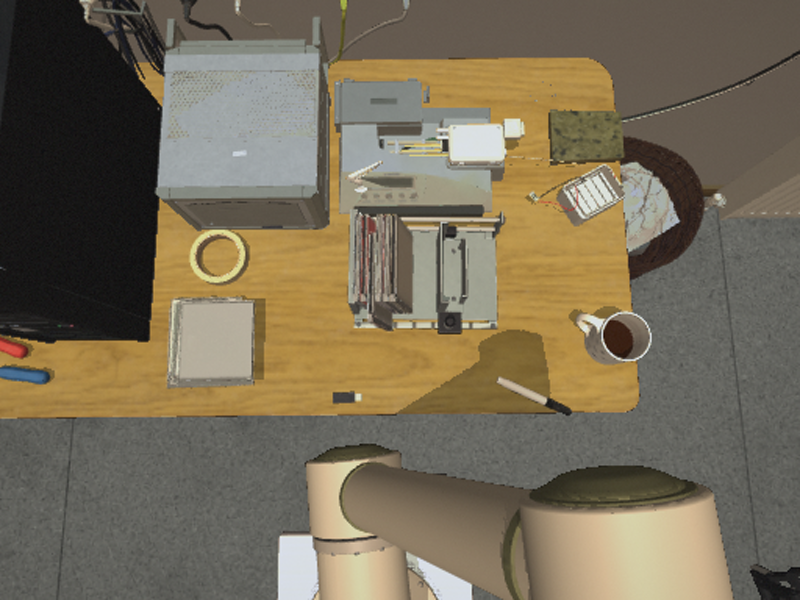

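View pics/side_0.10b.png

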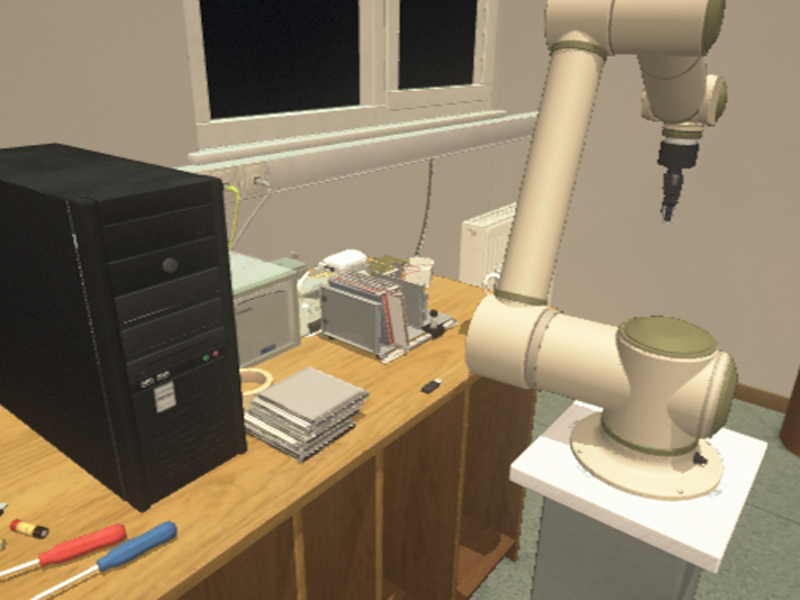

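The top view shows the rack at about (345–500, 205–330) in the enlarged picture, the case sticking out at about (380, 320), the lip at about (460, 270) and the knob at (450, 321). The side view shows the cases leaning on the fixed end. I'll enlarge the rack.

```bash
python3 - <<'E'
import cv2
a=cv2.imread('pics/top_0.05.png')[124:220,218:330]
cv2.imwrite('pics/tc.png',cv2.resize(a,None,fx=6.25,fy=6.25,interpolation=cv2.INTER_CUBIC))
E
```

```text
(no output)
```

View pics/tc.png

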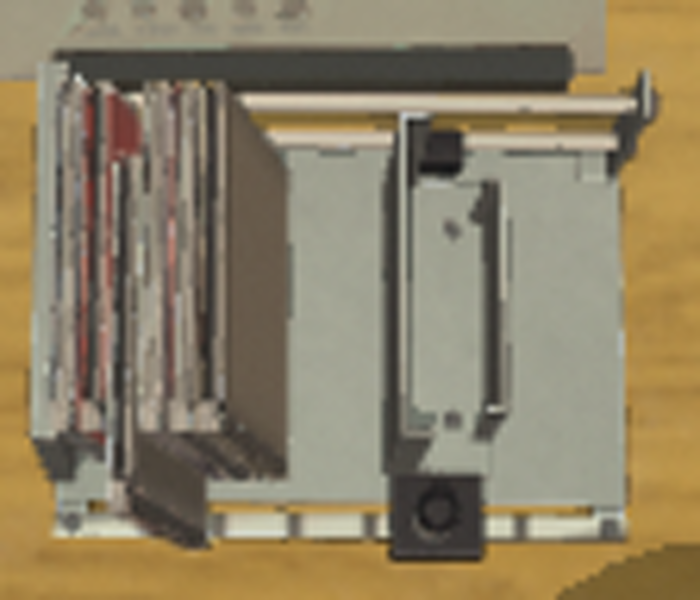

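```bash
python3 - <<'E'
from h import *
d=dict(np.load('/tmp/top.npz'))
for n,x,y,z in [('rail right notch',520,527,.014),('notch4',372,527,.014),('notch',295,527,.014),('notch left',218,527,.014),('railR',625,525,.014),('railL',57,525,.014),('floor FR',622,508,.018),('fixtop back',52,64,.125),('fixtop front',42,438,.125),('slide top back',410,116,.12),('slide top fr',403,432,.12),('lip top bk',500,184,.085),('lip top fr',500,408,.085),('knob',437,508,.065),('barback R',640,100,.095),('barback L',240,100,.095),('out spine L',110,512,.14),('out spine R',128,512,.14),('home last spine top',225,428,.14),('first',58,428,.14),('last top back',225,85,.14),('first back',62,85,.14)]:
    u,v=218+x/6.25-.42,124+y/6.25-.42
    print(n,P(d,u,v,z).round(4),P(d,u,v).round(4))
E
```

```text
rail right notch [ 0.4969 -0.1695  0.014 ] [ 0.4974 -0.17    0.0101]
notch4 [ 0.4974 -0.1051  0.014 ] [ 0.4982 -0.1054  0.0084]
notch [ 0.4977 -0.0715  0.014 ] [ 0.498  -0.0716  0.0123]
notch left [ 0.498 -0.038  0.014] [ 0.4984 -0.038   0.0113]
railR [ 0.4974 -0.2153  0.014 ] [ 0.4996 -0.2181 -0.0019]
railL [0.4995 0.0322 0.014 ] [0.4989 0.0319 0.0178]
floor FR [ 0.5043 -0.2136  0.018 ] [ 0.5051 -0.2145  0.0125]
fixtop back [0.6707 0.0268 0.125 ] [0.6708 0.0268 0.1249]
fixtop front [0.5181 0.0299 0.125 ] [0.5179 0.0298 0.126 ]
slide top back [ 0.6492 -0.1169  0.12  ] [ 0.6491 -0.1169  0.1202]
slide top fr [ 0.5201 -0.1112  0.12  ] [ 0.5195 -0.1109  0.1235]
lip top bk [ 0.6309 -0.1566  0.085 ] [ 0.6311 -0.1567  0.0843]
lip top fr [ 0.5361 -0.1538  0.085 ] [ 0.536  -0.1537  0.0854]
knob [ 0.498  -0.1289  0.065 ] [ 0.4978 -0.1288  0.0661]
barback R [ 0.6634 -0.2143  0.095 ] [ 0.6599 -0.2123  0.1056]
barback L [ 0.665  -0.0488  0.095 ] [ 0.6579 -0.0487  0.1161]
out spine L [0.4865 0.0026 0.14  ] [0.5049 0.009  0.0149]
out spine R [ 0.4864 -0.0042  0.14  ] [ 0.4889 -0.0035  0.1229]
home last spine top [ 0.5186 -0.0415  0.14  ] [ 0.5203 -0.0415  0.131 ]
first [0.5192 0.0226 0.14  ] [0.5195 0.0227 0.1381]
last top back [ 0.6561 -0.0426  0.14  ] [ 0.6944 -0.0427  0.0285]
first back [0.6567 0.0216 0.14  ] [0.659  0.0221 0.1334]
```

{"name": "move_arm", "arguments": {"motion": [[[0,0,0],[0,0,0.73]],[[0,0,0],[0,0,0.73]],[[0,0,0],[0,0,0.73]],[[0.3,-0.6,0],[0,0,0]],[[0.3,-0.6,0],[0,0,0]],[[0.3,-0.6,0],[0,0,0]],[[0.3,-0.6,0],[0,0,0]],[[0.3,-0.6,0],[0,0,0]],[[0.3,-0.6,0],[0,0,0]],[[0.3,-0.6,0],[0,0,0]],[[0.3,-0.6,0],[0,0,0]],[[0.3,-0.6,0],[0,0,0]],[[0.3,-0.6,0],[0,0,0]],[[0.3,-0.6,0],[0,0,0]],[[0.3,-0.6,0],[0,0,0]],[[0.3,-0.6,0],[0,0,0]],[[0.3,-0.6,0],[0,0,0]],[[0.3,-0.6,0],[0,0,0]],[[0.3,-0.6,0],[0,0,0]],[[0,-0.6,0],[0,0,0]]], "claw": 1}}

```text
time_s: 2.1
position: [0.4065, -0.0132, 0.2195]
tool_rot: [[1.0, 0.0, -0.0], [0.0, -1.0, 0.0], [-0.0, -0.0, -1.0]]
ft_force: [-0.4, -0.3, -0.1]
grip_width: 0.0001
gripper_force: 0.0
```

{"name": "move_arm", "arguments": {"motion": [[[0,0,0.5],[0,0,0]],[[0,0,0.5],[0,0,0]],[[0,0,0.5],[0,0,0]],[[0,0,0.5],[0,0,0]],[[0,0,0.45],[0,0,0]],[[0.3,0,0],[0,0,0]],[[0.3,0,0],[0,0,0]],[[0.3,0,0],[0,0,0]],[[0,0,0],[0,0,0]]]}}

```text
time_s: 3.0
position: [0.4517, -0.0146, 0.0971]
tool_rot: [[1.0, 0.0, 0.001], [0.0, -1.0, -0.0], [0.001, 0.0, -1.0]]
ft_force: [-0.0, 0.1, -0.4]
grip_width: 0.0004
gripper_force: 0.0
```

```bash
python3 - <<'E'
from h import *
grab('top');d=grab('side')
import glob
print(env.observe()['position'],env.observe()['ft_force'])
a=cv2.imread(sorted(glob.glob('pics/top_*.png'),key=lambda s:len(s))[0])
t=dict(np.load('/tmp/top.npz'))['frame'][:,:,::-1][110:230,210:340]; s=d['frame'][:,:,::-1][130:250,190:320]
cv2.imwrite('pics/c2.png',np.vstack([cv2.resize(t,None,fx=3,fy=2.5,interpolation=2),cv2.resize(s,None,fx=3,fy=2.5,interpolation=2)]))
E
```

```text
[ 0.44989481 -0.01428889  0.09700383] [-0.50896229  1.09875778 -0.87735364]
```

View pics/c2.png

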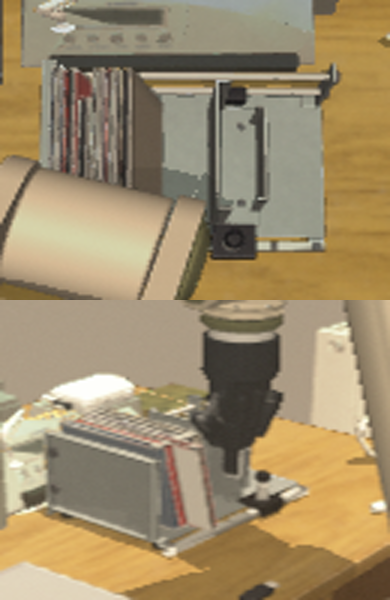

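The arm hides the case in the top view. The side view shows the fingers at about (230, 460) in front of the protruding case's spine. I'll push it in slowly.

{"name": "move_arm", "arguments": {"motion": [[[0.1,0,0],[0,0,0]],[[0.1,0,0],[0,0,0]],[[0.1,0,0],[0,0,0]],[[0.1,0,0],[0,0,0]],[[0.1,0,0],[0,0,0]],[[0.1,0,0],[0,0,0]],[[0.1,0,0],[0,0,0]],[[0,0,0],[0,0,0]]]}}

```text
time_s: 3.9
position: [0.4863, -0.0145, 0.0973]
tool_rot: [[1.0, 0.0, 0.001], [0.0, -1.0, -0.0], [0.001, 0.0, -1.0]]
ft_force: [0.4, 0.1, -0.6]
grip_width: 0.0
gripper_force: 0.0
```

{"name": "move_arm", "arguments": {"motion": [[[0.08,0,0],[0,0,0]],[[0.08,0,0],[0,0,0]],[[0.08,0,0],[0,0,0]],[[0,0,0],[0,0,0]]]}}

```text
time_s: 4.3
position: [0.4982, -0.0145, 0.0973]
tool_rot: [[1.0, 0.0, 0.001], [0.0, -1.0, -0.0], [0.001, 0.0, -1.0]]
ft_force: [-0.9, -1.2, 0.0]
grip_width: -0.0003
gripper_force: 0.0
```

```bash
python3 - <<'E'
from h import *
d=grab('side')
print(env.observe()['position'],env.observe()['ft_force'])
t=grab('top')
s=d['frame'][:,:,::-1][150:250,195:305]
cv2.imwrite('pics/c3.png',cv2.resize(s,None,fx=6,fy=6,interpolation=2))
E
```

```text
[ 0.49790113 -0.01444649  0.09728266] [0.21942688 0.82294834 0.54690539]
```

View pics/c3.png

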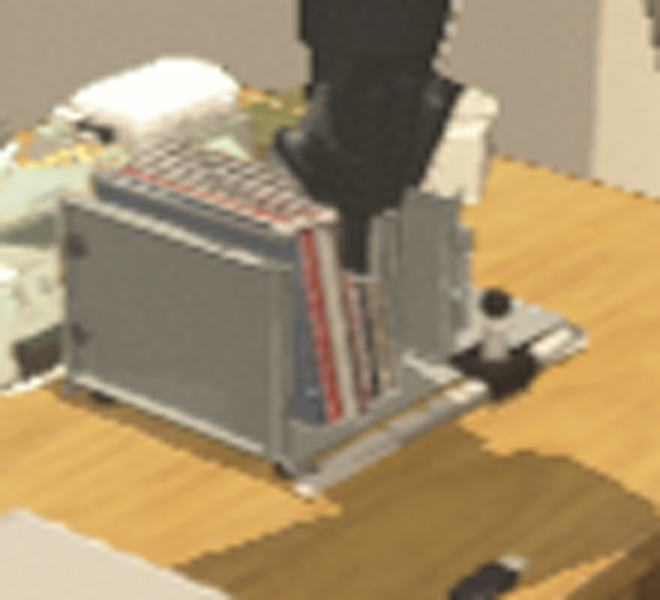

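The case has moved in and now stands nearly level with the row at about (345, 330). I'll continue gently until I feel the stop.

{"name": "move_arm", "arguments": {"motion": [[[0.05,0,0],[0,0,0]],[[0.05,0,0],[0,0,0]],[[0.05,0,0],[0,0,0]],[[0,0,0],[0,0,0]]]}}

```text
time_s: 4.8
position: [0.5054, -0.0145, 0.0973]
tool_rot: [[1.0, 0.0, 0.0], [0.0, -1.0, -0.0], [0.0, 0.0, -1.0]]
ft_force: [0.1, 0.3, 0.9]
grip_width: -0.0004
gripper_force: 0.0
```

{"name": "move_arm", "arguments": {"motion": [[[0.04,0,0],[0,0,0]],[[0,0,0],[0,0,0]]]}}

```text
time_s: 5.0
position: [0.5067, -0.0144, 0.0973]
tool_rot: [[1.0, 0.0, -0.001], [0.0, -1.0, 0.0], [-0.001, -0.0, -1.0]]
ft_force: [-4.1, 0.3, 2.3]
grip_width: 0.0002
gripper_force: 1.8
```

{"name": "move_arm", "arguments": {"motion": [[[0.04,0,0],[0,0,0]],[[0,0,0],[0,0,0]]]}}

```text
time_s: 5.2
position: [0.5068, -0.0143, 0.0972]
tool_rot: [[1.0, 0.0, -0.006], [0.0, -1.0, 0.0], [-0.006, -0.0, -1.0]]
ft_force: [-13.7, -1.3, 8.4]
grip_width: 0.0004
gripper_force: 6.6
```

{"name": "move_arm", "arguments": {"motion": [[[-0.1,0,0],[0,0,0]],[[-0.4,0,0],[0,0,0]],[[-0.4,0,0],[0,0,0]],[[-0.3,0,0],[0,0,0]],[[0,0,-0.5],[0,0,0]],[[0,0,-0.5],[0,0,0]],[[0,0,-0.5],[0,0,0]],[[0,0,-0.5],[0,0,0]],[[0.34,0.49,0],[0,0,0]],[[0.34,0.49,0],[0,0,0]],[[0.34,0.49,0],[0,0,0]],[[0.34,0.49,0],[0,0,0]],[[0.34,0.49,0],[0,0,0]],[[0.34,0.49,0],[0,0,0]],[[0.34,0.49,0],[0,0,0]],[[0.34,0.49,0],[0,0,0]],[[0,0,0],[0,0,0]]]}}

```text
time_s: 6.9
position: [0.5864, -0.2132, 0.1963]
tool_rot: [[1.0, -0.002, 0.001], [-0.002, -1.0, -0.001], [0.001, 0.001, -1.0]]
ft_force: [-0.0, 0.0, -0.6]
grip_width: -0.0004
gripper_force: 0.0
```

```bash
python3 - <<'E'
from h import *
t=grab('top');d=grab('side')
print(env.observe()['position'])
A=t['frame'][:,:,::-1][124:220,210:330];s=d['frame'][:,:,::-1][150:246,195:315]
cv2.imwrite('pics/c4.png',np.vstack([cv2.resize(x,None,fx=3.1,fy=3.1,interpolation=2) for x in(A,s)]))
for p in [(45,62)]: pass
E
```

```text
[ 0.5850797  -0.21053149  0.19679984]
```

View pics/c4.png

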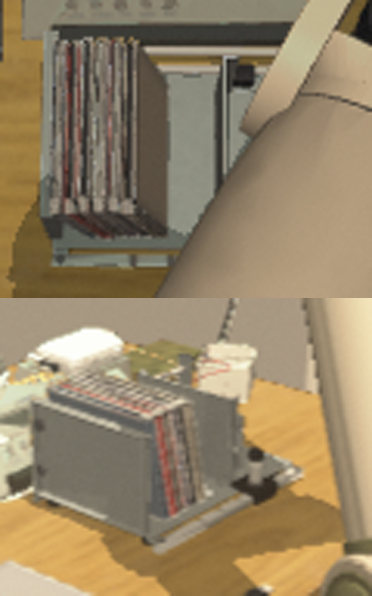

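All six spines are now level in both views. Next I'll lower the fingers beside the lip and approach it.

{"name": "move_arm", "arguments": {"motion": [[[0,0,0.5],[0,0,0]],[[0,0,0.5],[0,0,0]],[[0,0,0.5],[0,0,0]],[[0,0,0.5],[0,0,0]],[[0,0,0.5],[0,0,0]],[[0,-0.2,0],[0,0,0]],[[0,-0.2,0],[0,0,0]],[[0,-0.2,0],[0,0,0]],[[0,0,0],[0,0,0]]]}}

```text
time_s: 7.9
position: [0.5856, -0.1787, 0.074]
tool_rot: [[1.0, 0.002, 0.002], [0.002, -1.0, -0.001], [0.002, 0.001, -1.0]]
ft_force: [-0.0, 0.7, 0.3]
grip_width: -0.0002
gripper_force: 0.0
```

{"name": "move_arm", "arguments": {"motion": [[[0,-0.05,0],[0,0,0]],[[0,-0.05,0],[0,0,0]],[[0,-0.05,0],[0,0,0]],[[0,0,0],[0,0,0]]]}}

```text
time_s: 8.3
position: [0.5851, -0.1728, 0.0724]
tool_rot: [[1.0, 0.0, -0.0], [0.0, -1.0, 0.0], [-0.0, -0.0, -1.0]]
ft_force: [-1.0, 0.5, 0.2]
grip_width: -0.0002
gripper_force: 0.0
```

{"name": "move_arm", "arguments": {"motion": [[[0,-0.05,0],[0,0,0]],[[0,-0.05,0],[0,0,0]],[[0,-0.05,0],[0,0,0]],[[0,-0.05,0],[0,0,0]]]}}

```text
time_s: 8.7
position: [0.5851, -0.1632, 0.0724]
tool_rot: [[1.0, 0.0, 0.0], [0.0, -1.0, -0.001], [0.0, 0.001, -1.0]]
ft_force: [-0.3, -4.0, -1.2]
grip_width: 0.0
gripper_force: 1.7
```

{"name": "move_arm", "arguments": {"motion": [[[0,-0.06,0],[0,0,0]],[[0,-0.06,0],[0,0,0]],[[0,-0.06,0],[0,0,0]],[[0,-0.06,0],[0,0,0]]]}}

```text
time_s: 9.1
position: [0.5853, -0.1509, 0.0723]
tool_rot: [[1.0, -0.0, 0.001], [-0.0, -1.0, -0.0], [0.001, 0.0, -1.0]]
ft_force: [1.3, -4.9, -1.9]
grip_width: 0.0002
gripper_force: 2.0
```

{"name": "move_arm", "arguments": {"motion": [[[0,-0.06,0],[0,0,0]],[[0,-0.06,0],[0,0,0]]]}}

```text
time_s: 9.3
position: [0.5853, -0.1451, 0.0724]
tool_rot: [[1.0, 0.0, 0.001], [0.0, -1.0, -0.001], [0.001, 0.001, -1.0]]
ft_force: [1.4, -5.9, -1.2]
grip_width: -0.0001
gripper_force: 2.4
```

{"name": "move_arm", "arguments": {"motion": [[[0,-0.06,0],[0,0,0]],[[0,-0.06,0],[0,0,0]]]}}

```text
time_s: 9.5
position: [0.5849, -0.1387, 0.0723]
tool_rot: [[1.0, 0.0, -0.0], [0.0, -1.0, -0.0], [-0.0, 0.0, -1.0]]
ft_force: [-1.3, -8.5, -1.2]
grip_width: -0.0002
gripper_force: 4.4
```

{"name": "move_arm", "arguments": {"motion": [[[0,-0.04,0],[0,0,0]],[[0,-0.04,0],[0,0,0]]]}}

```text
time_s: 9.7
position: [0.585, -0.1359, 0.0724]
tool_rot: [[1.0, 0.0, -0.0], [0.0, -1.0, -0.002], [-0.0, 0.002, -1.0]]
ft_force: [-0.8, -9.0, -1.4]
grip_width: 0.0002
gripper_force: 4.6
```

{"name": "move_arm", "arguments": {"motion": [[[0,-0.04,0],[0,0,0]],[[0,-0.04,0],[0,0,0]]]}}

```text
time_s: 9.9
position: [0.585, -0.1317, 0.0724]
tool_rot: [[1.0, -0.0, 0.0], [-0.0, -1.0, -0.002], [0.0, 0.002, -1.0]]
ft_force: [0.0, -5.8, -1.4]
grip_width: -0.0001
gripper_force: 2.7
```

{"name": "move_arm", "arguments": {"motion": [[[0,-0.05,0],[0,0,0]],[[0,-0.05,0],[0,0,0]],[[0,-0.05,0],[0,0,0]],[[0,-0.05,0],[0,0,0]]]}}

```text
time_s: 10.3
position: [0.5852, -0.1212, 0.0724]
tool_rot: [[1.0, 0.0, 0.0], [0.0, -1.0, -0.001], [0.0, 0.001, -1.0]]
ft_force: [0.6, -6.1, -1.8]
grip_width: -0.0003
gripper_force: 3.5
```

{"name": "move_arm", "arguments": {"motion": [[[0,-0.04,0],[0,0,0]],[[0,-0.04,0],[0,0,0]]]}}

```text
time_s: 10.5
position: [0.5852, -0.1173, 0.0724]
tool_rot: [[1.0, 0.0, 0.0], [0.0, -1.0, -0.001], [0.0, 0.001, -1.0]]
ft_force: [1.3, -7.1, -2.0]
grip_width: 0.0005
gripper_force: 3.3
```

{"name": "move_arm", "arguments": {"motion": [[[0,-0.04,0],[0,0,0]]]}}

```text
time_s: 10.6
position: [0.5853, -0.1154, 0.0724]
tool_rot: [[1.0, -0.0, 0.001], [-0.0, -1.0, -0.001], [0.001, 0.001, -1.0]]
ft_force: [2.1, -6.7, -1.8]
grip_width: -0.0001
gripper_force: 3.3
```

{"name": "move_arm", "arguments": {"motion": [[[0,-0.03,0],[0,0,0]]]}}

```text
time_s: 10.7
position: [0.5853, -0.1137, 0.0724]
tool_rot: [[1.0, 0.0, 0.001], [0.0, -1.0, -0.001], [0.001, 0.001, -1.0]]
ft_force: [1.8, -5.8, -0.9]
grip_width: -0.0
gripper_force: 2.9
```

{"name": "move_arm", "arguments": {"motion": [[[0,-0.03,0],[0,0,0]]]}}

```text
time_s: 10.8
position: [0.5853, -0.112, 0.0724]
tool_rot: [[1.0, 0.0, 0.001], [0.0, -1.0, -0.001], [0.001, 0.001, -1.0]]
ft_force: [3.1, -4.4, -1.4]
grip_width: 0.0003
gripper_force: 2.3
```

{"name": "move_arm", "arguments": {"motion": [[[0,-0.03,0],[0,0,0]]]}}

```text
time_s: 10.9
position: [0.5853, -0.1104, 0.0724]
tool_rot: [[1.0, 0.0, 0.001], [0.0, -1.0, -0.0], [0.001, 0.0, -1.0]]
ft_force: [1.6, -3.9, -1.4]
grip_width: -0.0002
gripper_force: 1.7
```

{"name": "move_arm", "arguments": {"motion": [[[0,-0.02,0],[0,0,0]]]}}

```text
time_s: 11.0
position: [0.585, -0.1088, 0.0723]
tool_rot: [[1.0, 0.0, -0.0], [0.0, -1.0, 0.001], [-0.0, -0.001, -1.0]]
ft_force: [-0.1, -0.5, -0.9]
grip_width: -0.0
gripper_force: 0.1
```

{"name": "move_arm", "arguments": {"motion": [[[0,-0.02,0],[0,0,0]]]}}

```text
time_s: 11.1
position: [0.5847, -0.1076, 0.0722]
tool_rot: [[1.0, 0.0, -0.001], [0.0, -1.0, 0.001], [-0.001, -0.001, -1.0]]
ft_force: [-1.1, -0.4, 0.4]
grip_width: -0.0001
gripper_force: 0.0
```

The force dropped to zero, so the pin has drawn the slide in. I'll back off and look.

{"name": "move_arm", "arguments": {"motion": [[[0,0,0],[0,0,0]],[[0,0.3,0],[0,0,0]],[[0,0.5,0],[0,0,0]],[[0,0.5,0],[0,0,0]],[[0,0.5,0],[0,0,0]],[[0,0,-0.5],[0,0,0]],[[0,0,-0.5],[0,0,0]],[[0,0,-0.5],[0,0,0]],[[0,0,-0.5],[0,0,0]],[[0,0,-0.5],[0,0,0]],[[0,0,-0.5],[0,0,0]],[[-0.3,0.5,0],[0,0,0]],[[-0.4,0.6,0],[0,0,0]],[[-0.4,0.6,0],[0,0,0]],[[-0.4,0.6,0],[0,0,0]],[[-0.4,0.6,0],[0,0,0]],[[-0.4,0.6,0],[0,0,0]],[[-0.4,0.6,0],[0,0,0]],[[-0.4,0.6,0],[0,0,0]],[[0,0,0],[0,0,0]]]}}

```text
time_s: 13.1
position: [0.4271, -0.4374, 0.2218]
tool_rot: [[1.0, -0.005, -0.001], [-0.005, -1.0, -0.0], [-0.001, 0.0, -1.0]]
ft_force: [0.2, -0.1, 0.4]
grip_width: 0.0004
gripper_force: 0.0
```

```bash
python3 - <<'E'
from h import *
t=grab('top');d=grab('side')
print(env.observe()['position'],env.observe()['ft_force'])
A=t['frame'][:,:,::-1][124:220,210:330];s=d['frame'][:,:,::-1][150:246,195:315]
cv2.imwrite('pics/c5.png',np.hstack([cv2.resize(x,None,fx=3.3,fy=5,interpolation=2) if 0 else cv2.resize(x,(400,320),interpolation=2) for x in(A,s)]))
E
```

```text
[ 0.42929713 -0.43425768  0.22210696] [0.67536229 0.34407737 0.57788553]
```

View pics/c5.png

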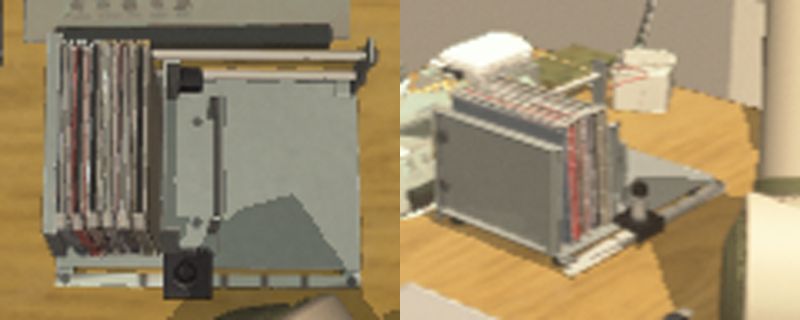

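All six cases stand upright and level. The knob is at about (187, 270), with three notches visible to its right at x of about 222, 265 and 310. I'll check the numbers against the notch.

```bash
python3 - <<'E'
from h import *
d=dict(np.load('/tmp/top.npz'))
f=lambda x,y,z:P(d,210+x*.3-.35,124+y*.3-.35,z).round(4)
for n,a in dict(knob=(187,270,.065),n1=(222,281,.014),n2=(265,281,.014),n3=(309,281,.014),spineL=(62,217,.143),spineM=(100,217,.143),spineR=(142,220,.143),fixtop=(51,150,.125),slidetop=(163,150,.12)).items(): print(n,f(*a))
E
```

```text
knob [ 0.4991 -0.0726  0.065 ]
n1 [ 0.4973 -0.1028  0.014 ]
n2 [ 0.497  -0.1379  0.014 ]
n3 [ 0.4967 -0.1738  0.014 ]
spineL [0.5267 0.0191 0.143 ]
spineM [ 0.5264 -0.0082  0.143 ]
spineR [ 0.524  -0.0383  0.143 ]
fixtop [0.5807 0.0287 0.125 ]
slidetop [ 0.5812 -0.0543  0.12  ]
```

```bash
python3 -c "
from rig import env
print(env.close_job())"
```

```text
the job is handed in; nothing more can be done
None
```

I handed the job in at about 13 s. The protruding case is back against the rear bars, level with the others. The sliding end clicked into the 0.109 notch with all six cases upright, and the arm is clear of everything; the hand-in gave no verdict.

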